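# Set the egg box's sliding lid half open on its catch

## Task

Get the steel egg box ready for serving, using only pushes. First push the chilli jar that is parked at the end of the box along the worktop until it is well clear of the lid's travel (do not grasp, lift or tip it); then push the sprung lid by its upturned lip all the way back, without hitting the jar or forcing the lid against its stop, and let go, so that it runs back onto its catch and stays half open. The pepper shaker, the mug and the timer stay where they are.

Things in the scene. Friction and masses are not known exactly. Their poses are not given: they have to be found in the camera images.
- egg_box: steel box fixed on the worktop, 210 (x) x 140 (y) x 60 mm high; origin: centre of its underside, z up, +x: the way its lid opens (from lip to jar). The sliding lid, 214 x 152, covers the whole top when shut, its top face 66 mm above the worktop. The lid's catch and its bracket stand on the -y side (x 10 to 50, y -106 to -70, up to 106 mm high); a pin on the lid works it, no need to touch it.
- box_lid (a joint): travel of the lid along the box's +x, m: 0 shut (start), 0.140 at its back stop. A damped spring closes it (4 N at the start, 8 N at the stop, plus 3.5 N when pushed at 0.1 m/s). Past about 0.098 the catch drops behind the lid's pin; released from there the lid runs back to 0.080 and is held; released short of that it shuts.
- lid_lip (a point): middle of the outer (-x) face of the lid's upturned pull lip, to be pushed towards the box's +x; axes as the box's. The lip is a 4 mm plate, 50 mm wide (y), at the lid's -x end, from the lid's top (66) up to 99 mm above the worktop; this point is 83 mm above the worktop and 106 mm behind the box's origin when shut; it moves with the lid.
- lid_end (a point): middle of the far (+x) edge of the lid, 64 mm above the worktop, 107 mm ahead of the box's origin when shut and 247 mm at the back stop. The edge is 152 mm wide; whatever is taller than 55 mm in its way is hit.
- catch (a joint): angle of the drop catch, in rad: 0 hanging straight down (where it holds the lid), up to about 0.9 while the lid's pin passes under it.
- jar_mid (a point): centre (43 mm above the underside) of the chilli jar: upright glass jar with a red screw cap, diameter 58 mm, 86 mm high, about 0.3 kg, standing loose on the worktop beyond the box's +x end, 51 to 71 mm from its end wall; z is up when it stands. It slides without tipping when pushed below about 35 mm above the worktop; the worktop farther along the box's +x is free.
- pepper_shaker: bystander: small shaker, 44 mm in diameter, 90 mm high, loose on the worktop beyond the jar, by the sauce bottles; origin at the centre of its underside
- steel_mug: bystander: tapered steel mug without handle, 77 mm in diameter, 101 mm high, loose beside the box on its +y side; origin at the centre of its underside
- kitchen_timer: bystander: round kitchen timer, 65 mm in diameter, 46 mm high, loose on the worktop beyond the jar; origin at the centre of its underside
There are look-alikes about, which are no part of the job. What is shaped like the part that bears jar_mid but green is not meant.

How it is judged:
By the outcome, as a careful person would: the job done as asked, in the order asked, and still so for the second after the job is handed in, with the robot touching nothing.
It also fails if it takes over 38 s, if anything falls off the work surface, if the arm or the gripper's body presses on something with over 40 N, if the wrist force passes 120 N, or if a joint passes its speed limit or range.

## Robot

A 7-joint arm with a two-finger parallel gripper is mounted at the origin on a cart in front of the work surface, level with it; the furniture and walls round the work are solid. World frame = base frame: x ahead of the robot, y to its left, z up, the work surface at z = 0. Lengths are in m, angles in rad, forces in N, time in s.
With the tool pointing down it reaches from about 0.35 to 0.9 m from the base axis. Payload 8.1 kg.
Tool frame: the origin (TCP) lies at the very end of the fingers, on their centre line; the grasp point (between the pads) lies 19 mm behind it; z points along the fingers, y is the line along which they close (so a half turn about z gives the same grasp; the last joint's range is limited). The gripper opens to 85 mm and grips with 20 to 120 N. Pads are 22 mm wide; open, the fingers measure 114 mm over their backs; the gripper's body (76 mm by 85 mm) begins 54 mm behind the grasp point. The pads swing forward as they close: fully open they stand 13 mm farther back than shut.
Start: joints at [1.124, 0.434, 0.025, 1.573, -0.012, 1.134, -0.075], TCP at [0.211, -0.588, 0.231] pointing down, gripper open.
Joint ranges: [-2.62, 2.62], [-0.44, 2.09], [-1.27, 1.32], [0.08, 2.57], [-1.32, 4.46], [0.12, 2], [-2.74, 2.74]. Speed limits (rad/s): [2.22, 2.22, 3.01, 3.01, 3.14, 3.14, 3.14].

## Interface

Orientations are given as [roll, pitch, yaw] about the fixed x, y, z axes, in that order (R = Rz(yaw) Ry(pitch) Rx(roll)).
In Python, from cell import state, viewer, order gives the robot as it stands.
- The arm moves only by the tool play_rows, never from a script. Its argument "series" is a list of rows, each a list of 5 numbers: the closure, from 0 (fully open) to 1 (shut), then the shift along the tool's x, y, z in cm, then the turn about the tool's z in rad. In form: [[gripper, dx, dy, dz, yaw], ...]. A call has 1 to 12 rows; each row shifts and turns the commanded pose from where the row before left it, along the tool's axes as they then stand; what a row does not reach is not made up. A row lasts 1/8 s, in which the tool goes at most 62.5 mm and 10.7 degrees, less where a joint would pass 70% of its speed; a pose out of reach is approached as far as the arm can. A call with a gripper value outside its range is refused whole. The fingers move at their own pace and stop on an object; "newtons" is the grip in N (left out, the last holds). Time passes only in rows, so rows that do not move let the fingers close. It gives the time, the measured TCP pose, the force, the opening and the grip force at its end, in the units of the state.
- state(): the state, without advancing time (a new reading comes with each control period).
- viewer.camera(name): name is "side" or "top" or "wrist"; returns (picture, depth): 384x512x3 uint8, blue, green, red; 384x512 float32, m along the optical axis (not along the pixel's ray), 0 where there is no reading.
- viewer.camera_info(name): a dict with "fx", "fy", "cx", "cy" (pixels), "D" ([k1, k2, p1, p2, k3] as OpenCV has them; the pictures are not rectified), "R" (3x3) and "t" (3): a world point X has camera coordinates R X + t. Camera axes: x right, y down, z forward; pixel columns grow to the right and rows downward; lengths in m; the calibration is good to about 2 mm. A picture is of the moment at which its call begins: read the wrist's pose just before it. camera_info takes no time and is no camera call; for the wrist camera it gives the pose at the moment of the call.
- order.job_done(): hands the job in; it is judged then, once.
The state is a dict: "clock": time; "qpos": joint angles; "qvel": joint speeds; "effort": joint torques, N m; "tcp_pos": TCP position; "tool_rot": TCP orientation; "contact_force": force on the tool from outside, world axes, zero at the start; "ft_torque": the same for the moment, N m; "width": finger opening in m; "gripper_force": force on a finger pad.
Only numpy, scipy, OpenCV 4.12 (cv2) and the standard library are available. Lean on these libraries where they do the work, as an engineer would, in place of code of your own. Each camera call takes 0.05 s, during which the arm holds its last target. There are 200 camera calls.

## Working session

There is one attempt and no reset: what is moved stays moved. The work goes in short steps, Python scripts to look and compute and a tool call to move; the robot and the scene stay as the last step left them, time stands still between calls to the robot, and variables do not carry over. Pictures are saved under pics/ and viewed, at most 10 in all, crops included, and the job is handed in when it is done.

Besides the shell and the picture viewer there is one more tool, called after ">>>" by a JSON object that holds its "api" and its "payload", one argument or row to a line. play_rows: Moves the arm, as the interface text tells. Its arguments: {"type":"object","properties":{"series":{"type":"array"},"newtons":{"type":"number"}},"required":["series"]}

```bash
mkdir -p pics; cat > h.py <<'E'
import numpy as np, cv2
from cell import state, viewer, order
def shot(n,f):
    i=viewer.camera_info(n); p,d=viewer.camera(n); cv2.imwrite('pics/%s.png'%f,p); np.savez('pics/%s.npz'%f,d=d,p=p,R=i['R'],t=i['t'],D=i['D'],K=np.array([[i['fx'],0,i['cx']],[0,i['fy'],i['cy']],[0,0,1]]))
def world(f,u,v,z=None):
    s=np.load('pics/%s.npz'%f); a=cv2.undistortPoints(np.array([[[u,v]]],float),s['K'],s['D'])[0,0]
    r=np.array([a[0],a[1],1]); R=s['R'];t=s['t']
    if z is None: k=s['d'][int(round(v)),int(round(u))]
    else:
        c=-R.T@t; w=R.T@r; k=(z-c[2])/w[2]
    return R.T@(k*r-t)
E
python3 - <<'E'
from h import *
shot('top','top0');shot('side','side0')
a=cv2.imread('pics/top0.png');cv2.imwrite('pics/top0b.png',cv2.resize(a,(800,600)))
a=cv2.imread('pics/side0.png');cv2.imwrite('pics/side0b.png',cv2.resize(a,(800,600)))
print(state())
E
```

```text
{'clock': 0.1, 'qpos': array([ 1.12437046,  0.43516119,  0.02496615,  1.57416748, -0.01159422,
        1.13414122, -0.0751374 ]), 'qvel': array([ 0.00065644, -0.00040524,  0.00034236, -0.00251073,  0.00057749,
        0.00082116, -0.00017868]), 'effort': array([-4.00227704e-02, -6.73466921e+01,  1.01215795e+00, -3.21040785e+01,
        6.52120449e-03, -1.97519339e-01, -1.71229120e-03]), 'tcp_pos': array([ 0.21042381, -0.58788174,  0.23053715]), 'tool_rot': array([-3.13986735e+00,  1.55901844e-04,  3.43726693e-01]), 'contact_force': array([-0.38905698,  0.53412927, -0.20598584]), 'ft_torque': array([0.04438181, 0.03661986, 0.01415708]), 'gripper_force': 0.0, 'width': 0.08527722316350118}
```

View pics/top0b.png

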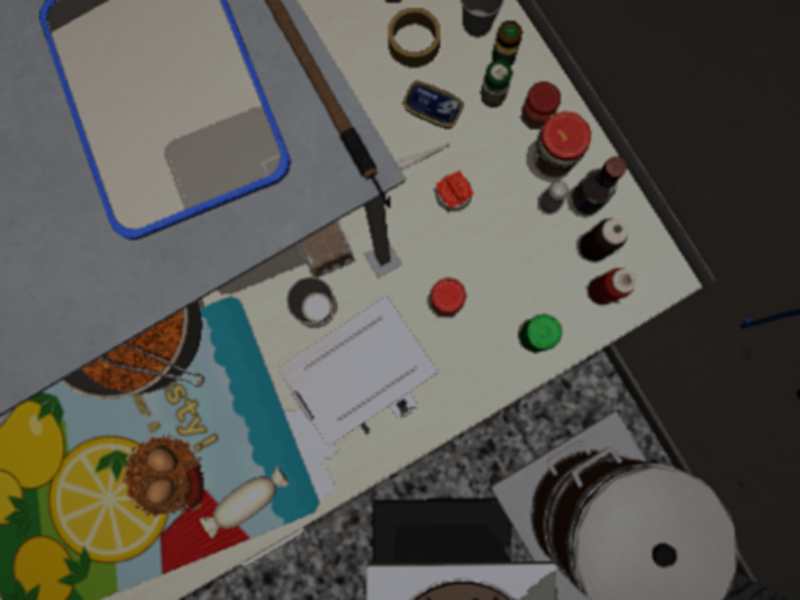

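View pics/side0b.png

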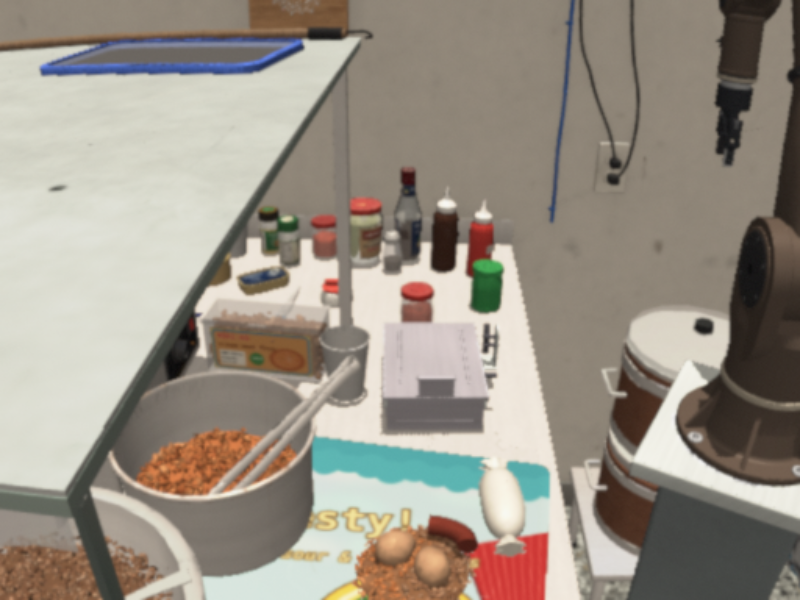

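Top view at 800 px shows the red-capped jar at the box's +x end (447,296). Look-alikes are the green jar (543,332), red-lidded jars by the wall (542,100) and (565,135), and the red timer (454,190). I choose (447,296). The lip is at (306,405), the catch at (403,405), the mug at (313,300), the shaker at (555,195), and an overhead shelf covers the upper left.

```bash
python3 - <<'E'
from h import *
np.set_printoptions(precision=4,suppress=True)
s=512/800
P=dict(c1=(281,372,.066),c2=(387,298,.066),c3=(437,372,.066),c4=(332,445,.066),lip=(306,405,.099),jar=(447,296,.086),jarhi=(447,281,.086),timer=(454,190,.046),mug=(313,300,.1),shaker=(555,192,.09),green=(543,332,.086),ketchup=(622,280,.15),shelfcorner=(400,181,.3),shelfedge=(210,290,.3),shelfmid=(300,232,.3),post=(375,210,.1),foot=(385,262,0.01),tabE=(700,285,0),tabmid=(500,408,0))
for k,(u,v,z) in P.items(): print(k,world('top0',u*s,v*s,z),world('top0',u*s,v*s))
i=np.load('pics/top0.npz');print('cam',-i['R'].T@i['t'])
a=cv2.imread('pics/top0.png')[165:305,165:365];cv2.imwrite('pics/crop.png',cv2.resize(a,(800,560),interpolation=cv2.INTER_CUBIC))
E
```

```text
c1 [0.4739 0.2938 0.066 ] [0.4741 0.2943 0.0625]
c2 [0.5945 0.1203 0.066 ] [0.5946 0.1204 0.0652]
c3 [0.4724 0.0395 0.066 ] [ 0.4752  0.0367 -0.0026]
c4 [0.3559 0.2101 0.066 ] [ 0.3523  0.2166 -0.0011]
lip [0.4203 0.2481 0.099 ] [0.4203 0.2523 0.0674]
jar [0.5943 0.0226 0.086 ] [0.5939 0.0228 0.0888]
jarhi [0.6189 0.0223 0.086 ] [0.6187 0.0223 0.0873]
timer [0.7827 0.0058 0.046 ] [0.7833 0.0057 0.0437]
mug [0.5874 0.2381 0.1   ] [0.601  0.2503 0.0007]
shaker [ 0.7661 -0.1583  0.09  ] [ 0.7675 -0.1593  0.0851]
green [ 0.5346 -0.1318  0.086 ] [ 0.535  -0.1326  0.0813]
ketchup [ 0.6086 -0.2459  0.15  ] [ 0.6101 -0.2487  0.1404]
shelfcorner [0.7232 0.0962 0.3   ] [0.6603 0.0948 0.5103]
shelfedge [0.5746 0.3528 0.3   ] [0.5424 0.2972 0.513 ]
shelfmid [0.6531 0.2321 0.3   ] [0.6035 0.2015 0.5163]
post [0.7345 0.1385 0.1   ] [0.6624 0.1272 0.3787]
foot [0.6652 0.125  0.01  ] [0.6646 0.1249 0.0133]
tabE [ 0.6232 -0.4287  0.    ] [ 0.6235 -0.4296 -0.0022]
tabmid [ 0.4128 -0.0701  0.    ] [ 0.4128 -0.07    0.0006]
cam [0.422  0.0895 1.3075]
```

View pics/crop.png

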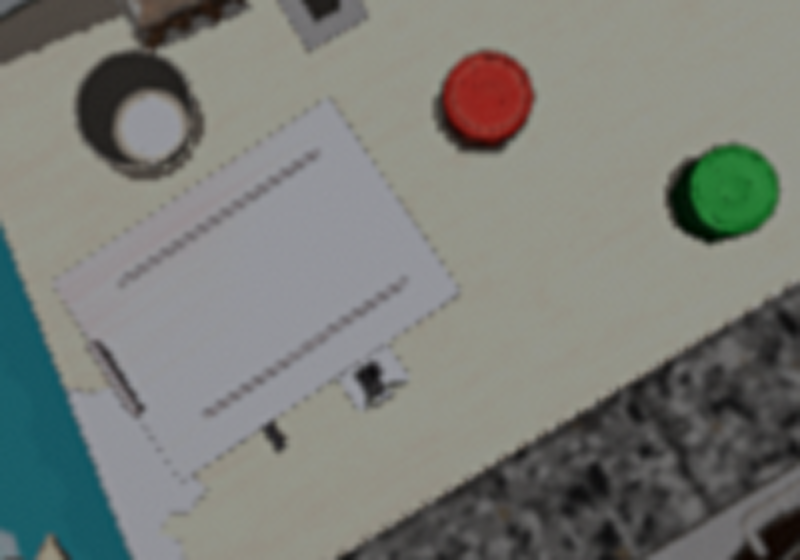

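```bash
cat >> h.py <<'E'
O=np.array([.4742,.1659]); Y=-np.deg2rad(55.4)
ux=np.array([np.cos(Y),np.sin(Y)]); uy=np.array([-ux[1],ux[0]])
W=lambda x,y:O+x*ux+y*uy
L=lambda p:np.array([(np.array(p)[:2]-O)@ux,(np.array(p)[:2]-O)@uy])
E
python3 - <<'E'
from h import *
np.set_printoptions(precision=3,suppress=True)
for n,q,z in [('c1',(53,282),.066),('c2',(326,98),.066),('c3',(459,292),.066),('c4',(187,479),.066),('lipA',(95,342),.099),('lipB',(136,413),.099),('jar',(487,97),.086),('green',(733,190),.086),('catch',(375,380),.1)]:
    w=world('top0',q[0]/4+165-.375,q[1]/4+165-.375,z); print(n,w,L(w))
a=np.array([.2104,-.5879]);b=W(.132,.0175);print('goal',b)
# max height in corridor
s=np.load('pics/top0.npz');d=s['d'];v,u=np.mgrid[0:384,0:512]
p=cv2.undistortPoints(np.stack([u.ravel(),v.ravel()],1).astype(float)[:,None],s['K'],s['D'])[:,0]
X=(np.c_[p,np.ones(len(p))]*d.reshape(-1,1)-s['t'])@s['R'];X=X[d.ravel()>0]
e=(b-a)/np.linalg.norm(b-a);al=(X[:,:2]-a)@e;ac=(X[:,:2]-a)@np.array([-e[1],e[0]])
for k in np.arange(0,.8,.1):
    m=(al>k)&(al<k+.1)&(abs(ac)<.09);print(round(k,1),m.sum(),X[m,2].max() if m.any() else None)
N=14;yaw=.344;st=(b-a)/N;
for i in range(N):
    t=np.array([[np.cos(yaw),np.sin(yaw)],[np.sin(yaw),-np.cos(yaw)]])@st*100;print(t.round(1),end=' ');yaw+=1.831/N
E
```

```text
c1 [0.481 0.299 0.066] [-0.105  0.082]
c2 [0.599 0.124 0.066] [0.105 0.079]
c3 [0.474 0.04  0.066] [ 0.103 -0.072]
c4 [0.357 0.213 0.066] [-0.105 -0.07 ]
lipA [0.443 0.267 0.099] [-0.101  0.031]
lipB [0.399 0.241 0.099] [-0.105 -0.019]
jar [0.596 0.022 0.086] [0.188 0.018]
green [ 0.535 -0.133  0.086] [ 0.281 -0.119]
catch [0.418 0.094 0.1  ] [ 0.028 -0.087]
goal [0.564 0.067]
0.0 494 -0.053070742590075944
0.1 1102 -0.04211426312747152
0.2 2217 -0.04045184491214957
0.3 1410 -0.05940571218583669
0.4 683 0.005243860173024495
0.5 2147 0.09184073827304576
0.6 2466 0.09166914498885112
0.7 2494 0.09179493994898459
[ 4.  -3.6] [ 4.4 -3. ] [ 4.7 -2.4] [ 5.  -1.8] [ 5.2 -1.1] [ 5.3 -0.4] [5.3 0.3] [5.2 1. ] [5.1 1.6] [4.8 2.3] [4.5 2.9] [4.  3.5] [3.6 3.9] [3.  4.4]
```

>>> {"api": "play_rows", "payload": {
  "series": [
    [0.6, 4.0, -3.6, 0, -0.131],
    [0.6, 4.4, -3.0, 0, -0.131],
    [0.6, 4.7, -2.4, 0, -0.131],
    [0.6, 5.0, -1.8, 0, -0.131],
    [0.6, 5.2, -1.1, 0, -0.131],
    [0.6, 5.3, -0.4, 0, -0.131],
    [0.6, 5.3, 0.3, 0, -0.131]
  ]
}}

```text
clock: 0.98
tcp_pos: [0.3879, -0.2591, 0.2313]
tool_rot: [3.142, 0.0, 1.265]
contact_force: [1.4, -0.6, -0.1]
width: 0.0341
gripper_force: 0.0
```

```bash
sed -i 's/^O=.*/O=np.array([.4783,.1687]); Y=-np.deg2rad(55.4)/' h.py
cat >> h.py <<'E'
def go(x,y,z,yaw=np.pi+Y):
    s=state();p=s['tcp_pos'];w=s['tool_rot'][2];d=W(x,y)-p[:2]
    print('t',s['clock'],'tcp',p.round(4),'local',L(p).round(4),'yaw',w.round(3),'F',s['contact_force'].round(1),'w',round(s['width'],3))
    print('tool shift cm',[round(100*(np.cos(w)*d[0]+np.sin(w)*d[1]),1),round(100*(np.sin(w)*d[0]-np.cos(w)*d[1]),1),round(100*(p[2]-z),1)],'turn',round(w-yaw,3))
E
python3 - <<'E'
from h import *
go(.132,.013,.2)
E
```

```text
t 0.975 tcp [ 0.3879 -0.2591  0.2313] local [ 0.3008 -0.3174] yaw 1.265 F [ 1.4 -0.6 -0.1] w 0.034
tool shift cm [np.float64(36.4), np.float64(7.0), np.float64(3.1)] turn -0.91
```

Tracking is as planned; I continue.

>>> {"api": "play_rows", "payload": {
  "series": [
    [0.6, 5.2, 1.0, 0, -0.131],
    [0.6, 5.1, 1.6, 0, -0.131],
    [0.6, 4.8, 2.3, 0, -0.131],
    [0.6, 4.5, 2.9, 0, -0.131],
    [0.6, 4.0, 3.5, 0, -0.131],
    [0.6, 3.6, 3.9, 0, -0.131],
    [0.6, 3.0, 4.4, 0, -0.125],
    [0.6, 0, 0, 0, 0],
    [0.6, 0, 0, 0, 0]
  ]
}}

```text
clock: 2.1
tcp_pos: [0.5633, 0.0671, 0.2307]
tool_rot: [-3.14, -0.0, 2.171]
contact_force: [-0.1, -1.3, 0.0]
width: 0.0341
gripper_force: 0.0
```

```bash
python3 - <<'E'
from h import *
go(.132,.013,.02)
shot('wrist','w1');a=cv2.imread('pics/w1.png');cv2.imwrite('pics/w1b.png',cv2.resize(a,(640,480)))
E
```

```text
t 2.1 tcp [0.5633 0.0671 0.2307] local [0.1319 0.0123] yaw 2.171 F [-0.1 -1.3  0. ] w 0.034
tool shift cm [np.float64(-0.0), np.float64(0.1), np.float64(21.1)] turn -0.004
```

View pics/w1b.png

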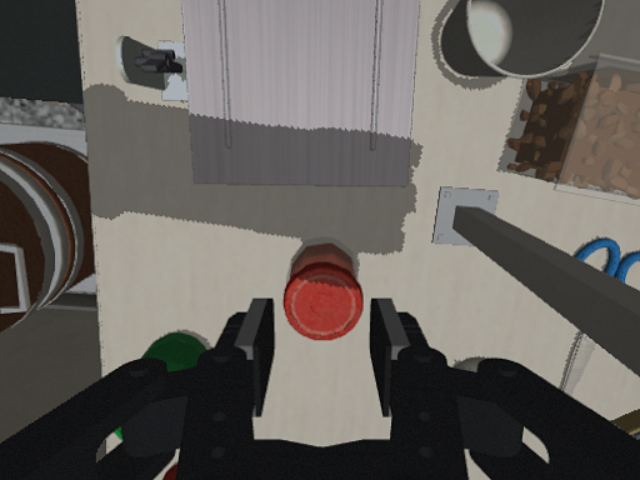

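The wrist view shows the lid's far edge at row ~184 (192..407), the jar cap centred at (323,302), and the fingers level with the jar. I'll check positions from this view.

```bash
python3 - <<'E'
from h import *
for n,u,v,z in [('e1',192,184,.066),('e2',407,186,.066),('cap',323,303,.086),('base',324,240,0.0),('tbl',500,400,None)]:
    w=world('w1',u*.8,v*.8,z);print(n,w.round(4),L(w).round(4))
E
```

```text
e1 [0.4719 0.0379 0.066 ] [ 0.104  -0.0796]
e2 [0.5981 0.1225 0.066 ] [0.1061 0.0724]
cap [0.5947 0.0223 0.086 ] [0.1866 0.0126]
base [0.5822 0.0425 0.    ] [0.1629 0.0138]
tbl [0.5911 0.0964 0.288 ] [0.1235 0.0518]
```

>>> {"api": "play_rows", "payload": {
  "series": [
    [0.6, 0, 0, 4, 0],
    [0.6, 0, 0, 5, 0],
    [0.6, 0, 0, 5, 0],
    [0.6, 0, 0, 4, 0],
    [0.6, 0, 0, 2, 0],
    [0.6, 0, 0, 1, 0],
    [0.6, 0, 0, 0, 0],
    [0.6, 0, 0, 0, 0]
  ]
}}

```text
clock: 3.15
tcp_pos: [0.5644, 0.0674, 0.0224]
tool_rot: [3.14, 0.001, 2.171]
contact_force: [-0.5, -0.8, 1.0]
width: 0.0341
gripper_force: 0.0
```

```bash
python3 - <<'E'
from h import *
go(.305,.0126,.02)
E
```

```text
t 3.15 tcp [0.5644 0.0674 0.0224] local [0.1323 0.0133] yaw 2.171 F [-0.5 -0.8  1. ] w 0.034
tool shift cm [np.float64(-17.3), np.float64(-0.0), np.float64(0.2)] turn -0.004
```

>>> {"api": "play_rows", "payload": {
  "series": [
    [0.6, -0.6, 0, 0.3, 0],
    [0.6, -0.8, 0, 0, 0],
    [0.6, -0.8, 0, 0, 0],
    [0.6, -0.8, 0, 0, 0],
    [0.6, -1, 0, 0, 0],
    [0.6, -1, 0, 0, 0],
    [0.6, -1, 0, 0, 0],
    [0.6, -1, 0, 0, 0],
    [0.6, -0.6, 0, 0, 0],
    [0.6, -0.3, 0, 0, 0]
  ]
}}

```text
clock: 4.4
tcp_pos: [0.6085, 0.0021, 0.0183]
tool_rot: [-3.141, -0.0, 2.171]
contact_force: [-1.7, 2.4, 3.1]
width: 0.0343
gripper_force: 1.1
```

```bash
python3 - <<'E'
from h import *
go(.305,.0126,.02)
shot('side','s1');shot('top','t1')
a=cv2.imread('pics/s1.png')[130:260,200:370];b=cv2.imread('pics/t1.png')[100:290,170:420]
a=cv2.resize(a,(392,300));b=cv2.resize(b,(395,300));cv2.imwrite('pics/m1.png',np.hstack([a,b]))
E
```

```text
t 4.4 tcp [0.6085 0.0021 0.0183] local [0.2111 0.0125] yaw 2.171 F [-1.7  2.4  3.1] w 0.034
tool shift cm [np.float64(-9.4), np.float64(0.0), np.float64(-0.2)] turn -0.003
```

View pics/m1.png

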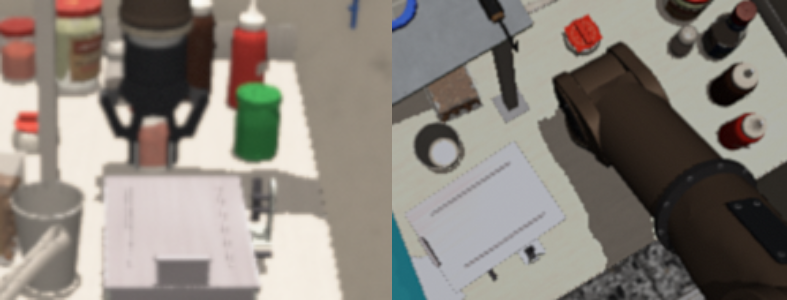

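The jar is upright between the fingers and being pushed cleanly at about 3 N. The green jar is well to the side, so I continue.

>>> {"api": "play_rows", "payload": {
  "series": [
    [0.6, -0.6, 0, -0.1, 0],
    [0.6, -1, 0, 0, 0],
    [0.6, -1, 0, 0, 0],
    [0.6, -1, 0, 0, 0],
    [0.6, -1, 0, 0, 0],
    [0.6, -1, 0, 0, 0],
    [0.6, -1, 0, 0, 0],
    [0.6, -1, 0, 0, 0],
    [0.6, -0.8, 0, 0, 0],
    [0.6, -0.6, 0, 0, 0],
    [0.6, -0.3, 0, 0, 0],
    [0.6, 0, 0, 0, 0]
  ]
}}

```text
clock: 6.0
tcp_pos: [0.661, -0.0745, 0.0193]
tool_rot: [3.142, 0.0, 2.172]
contact_force: [-0.0, 1.1, -0.0]
width: 0.0344
gripper_force: 0.1
```

>>> {"api": "play_rows", "payload": {
  "series": [
    [0.6, 1, 0, 0, 0],
    [0.6, 2, 0, 0, 0],
    [0.6, 2, 0, 0, 0],
    [0.6, 1, 0, -3, 0],
    [0.6, 0, 0, -5, 0],
    [0.6, 0, 0, -5, 0],
    [0.6, 0, 0, -5, 0],
    [0.6, 0, 0, -3, 0]
  ]
}}

```text
clock: 7.0
tcp_pos: [0.6269, -0.023, 0.2323]
tool_rot: [3.139, 0.002, 2.173]
contact_force: [1.1, -0.1, 0.0]
width: 0.034
gripper_force: 0.0
```

```bash
python3 - <<'E'
from h import *
go(-.150,.0,.22)
shot('wrist','w2');a=cv2.imread('pics/w2.png');cv2.imwrite('pics/w2b.png',cv2.resize(a,(640,480)))
E
```

```text
t 7.0 tcp [ 0.6269 -0.023   0.2323] local [0.2422 0.0135] yaw 2.173 F [ 1.1 -0.1  0. ] w 0.034
tool shift cm [np.float64(39.2), np.float64(-1.4), np.float64(1.2)] turn -0.001
```

View pics/w2b.png

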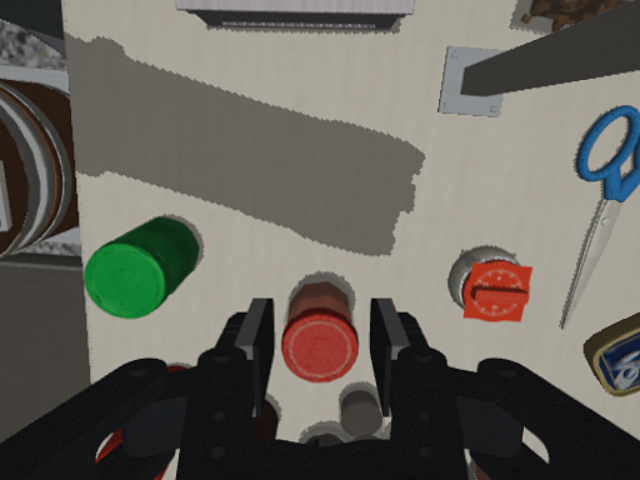

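The jar is upright at about (320,345), clear of the shaker (360,410), timer (497,290) and green jar. Next is the lip.

>>> {"api": "play_rows", "payload": {
  "series": [
    [1, 2, 0, 0, 0],
    [1, 4, 0, 0, 0],
    [1, 4, -0.2, 0, 0],
    [1, 4, -0.2, 0, 0],
    [1, 4, -0.2, 0, 0],
    [1, 4, -0.2, 0, 0],
    [1, 4, -0.2, 0, 0],
    [1, 4, -0.2, 0, 0],
    [1, 4, -0.2, 0, 0],
    [1, 3.2, 0, 0, 0],
    [1, 2, 0, 0, 0],
    [1, 0, 0, 0, 0]
  ]
}}

```text
clock: 8.55
tcp_pos: [0.3909, 0.2919, 0.2285]
tool_rot: [-3.14, -0.0, 2.177]
contact_force: [1.3, -0.5, 0.9]
width: 0.0001
gripper_force: 0.0
```

```bash
python3 - <<'E'
from h import *
w=world('w2',320*.8,345*.8,.086);print('jar',w,L(w))
go(-.145,.0,.075)
shot('wrist','w3');shot('side','s3')
a=cv2.resize(cv2.imread('pics/w3.png'),(400,300));b=cv2.resize(cv2.imread('pics/s3.png')[130:330,150:400],(375,300));cv2.imwrite('pics/m3.png',np.hstack([a,b]))
E
```

```text
jar [ 0.676537   -0.09693018  0.086     ] [0.3312175  0.01233965]
t 8.55 tcp [0.3909 0.2919 0.2285] local [-0.151 -0.002] yaw 2.177 F [ 1.3 -0.5  0.9] w 0.0
tool shift cm [np.float64(-0.6), np.float64(0.2), np.float64(15.3)] turn 0.002
```

View pics/m3.png

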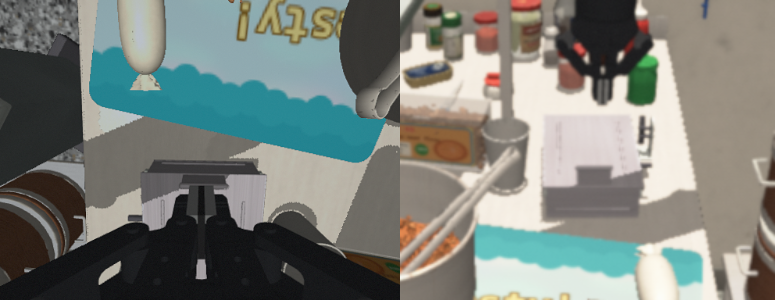

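The lip, at (205,180) in the wrist panel, lines up with the closed fingers, and the space behind it is free. I descend behind it.

>>> {"api": "play_rows", "payload": {
  "series": [
    [1, 0, 0.2, 3, 0],
    [1, 0, 0, 4, 0],
    [1, 0, 0, 4, 0],
    [1, 0, 0, 3, 0],
    [1, 0, 0, 1.3, 0],
    [1, 0, 0, 0, 0],
    [1, 0, 0, 0, 0]
  ]
}}

```text
clock: 9.52
tcp_pos: [0.3961, 0.2921, 0.0773]
tool_rot: [3.14, 0.0, 2.171]
contact_force: [-0.2, 0.0, 1.1]
width: -0.0
gripper_force: 0.0
```

>>> {"api": "play_rows", "payload": {
  "series": [
    [1, -0.6, 0, 0, 0],
    [1, -0.8, 0, 0, 0],
    [1, -0.8, 0, 0, 0],
    [1, -0.5, 0, 0, 0],
    [1, -0.4, 0, 0, 0],
    [1, -0.4, 0, 0, 0],
    [1, -0.4, 0, 0, 0],
    [1, -0.4, 0, 0, 0],
    [1, -0.4, 0, 0, 0],
    [1, 0, 0, 0, 0]
  ]
}}

```text
clock: 10.78
tcp_pos: [0.4217, 0.2531, 0.0763]
tool_rot: [-3.141, -0.0, 2.172]
contact_force: [-3.5, 1.5, 2.1]
width: -0.0002
gripper_force: 1.9
```

```bash
python3 - <<'E'
from h import *
go(0.006,.0,.077)
shot('wrist','w4');shot('side','s4')
a=cv2.resize(cv2.imread('pics/w4.png'),(400,300));b=cv2.resize(cv2.imread('pics/s4.png')[180:300,220:370],(375,300));cv2.imwrite('pics/m4.png',np.hstack([a,b]))
E
```

```text
t 10.775 tcp [0.4217 0.2531 0.0763] local [-0.1016  0.0014] yaw 2.172 F [-3.5  1.5  2.1] w -0.0
tool shift cm [np.float64(-10.8), np.float64(-0.1), np.float64(-0.1)] turn -0.003
```

View pics/m4.png

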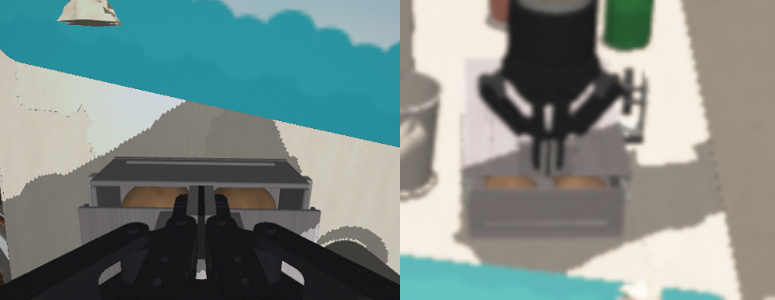

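The lid is about 15 mm open and the fingers are centred on the lip at about 4 N. I keep pushing.

>>> {"api": "play_rows", "payload": {
  "series": [
    [1, -0.6, 0, 0, 0],
    [1, -0.9, 0, 0, 0],
    [1, -1, 0, 0, 0],
    [1, -1, 0, 0, 0],
    [1, -1, 0, 0, 0],
    [1, -1, 0, 0, 0],
    [1, -1, 0, 0, 0],
    [1, -1, 0, 0, 0],
    [1, -1, 0, 0, 0],
    [1, -0.8, 0, 0, 0],
    [1, -0.5, 0, 0, 0],
    [1, 0, 0, 0, 0]
  ]
}}

```text
clock: 12.38
tcp_pos: [0.4761, 0.172, 0.076]
tool_rot: [-3.139, -0.001, 2.172]
contact_force: [-6.5, 2.7, 2.3]
width: -0.0003
gripper_force: 3.2
```

```bash
python3 - <<'E'
from h import *
go(0.01,.0,.077)
shot('wrist','w5');shot('top','t5')
a=cv2.resize(cv2.imread('pics/w5.png'),(400,300));b=cv2.resize(cv2.imread('pics/t5.png')[130:310,160:385],(375,300));cv2.imwrite('pics/m5.png',np.hstack([a,b]))
E
```

```text
t 12.375 tcp [0.4761 0.172  0.076 ] local [-0.004  0.   ] yaw 2.172 F [-6.5  2.7  2.3] w -0.0
tool shift cm [np.float64(-1.4), np.float64(-0.0), np.float64(-0.1)] turn -0.003
```

View pics/m5.png

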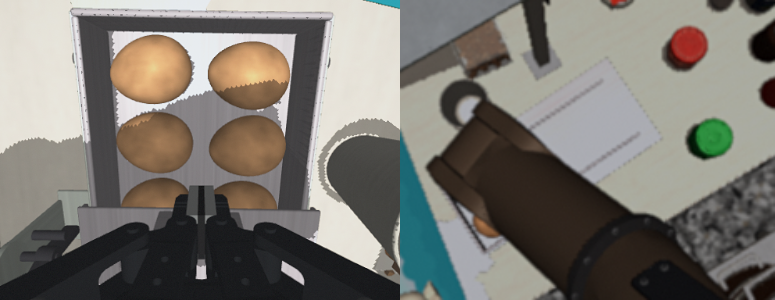

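```bash
python3 - <<'E'
from h import *
for u,v in [(284.0,163.9),(316.3,211.9)]:
    w=world('top0',u,v,.066);print(w,L(w), 'lid',L(w)[0]-.105)
w=world('top0',(688-400)/1.667+160,47/1.667+130,.086);print('jar',L(w))
E
```

```text
[0.66402665 0.02597178 0.066     ] [0.2229485  0.07183103] lid 0.11794850418453444
[ 0.53855956 -0.0551268   0.066     ] [ 0.21845799 -0.07749681] lid 0.11345798988199139
jar [0.33083752 0.00981518]
```

The lid is at about 0.115, the jar is clear at 0.331, and force is 7 N as the spring predicts. I push a bit more, slowly, staying short of the stop.

>>> {"api": "play_rows", "payload": {
  "series": [
    [1, -0.4, 0, 0, 0],
    [1, -0.5, 0, 0, 0],
    [1, -0.4, 0, 0, 0],
    [1, 0, 0, 0, 0]
  ]
}}

```text
clock: 12.98
tcp_pos: [0.4832, 0.1614, 0.076]
tool_rot: [-3.139, -0.001, 2.172]
contact_force: [-7.6, 2.9, 3.0]
width: -0.0003
gripper_force: 3.4
```

Force is 8 N, so it is not on the stop. I back away and rise.

>>> {"api": "play_rows", "payload": {
  "series": [
    [1, 3, 0, 0, 0],
    [1, 4, 0, 0, 0],
    [1, 3, 0, 0, 0],
    [1, 2, 0, 0, 0],
    [1, 1, 0, -2, 0],
    [1, 0, 0, -4, 0],
    [1, 0, 0, -4, 0],
    [1, 0, 0, -4, 0],
    [1, 0, 0, 0, 0],
    [1, 0, 0, 0, 0]
  ]
}}

```text
clock: 14.22
tcp_pos: [0.4116, 0.2678, 0.2158]
tool_rot: [-3.141, 0.001, 2.171]
contact_force: [0.6, -0.3, -0.4]
width: -0.0001
gripper_force: 0.0
```

```bash
python3 - <<'E'
from h import *
go(-.12,0,.22)
shot('side','s6');shot('top','t6')
a=cv2.resize(cv2.imread('pics/s6.png')[130:300,200:370],(300,300));b=cv2.resize(cv2.imread('pics/t6.png')[110:310,160:410],(375,300));cv2.imwrite('pics/m6.png',np.hstack([a,b]))
E
```

```text
t 14.225 tcp [0.4116 0.2678 0.2158] local [-0.1195  0.0014] yaw 2.171 F [ 0.6 -0.3 -0.4] w -0.0
tool shift cm [np.float64(0.1), np.float64(-0.1), np.float64(-0.4)] turn -0.004
```

View pics/m6.png

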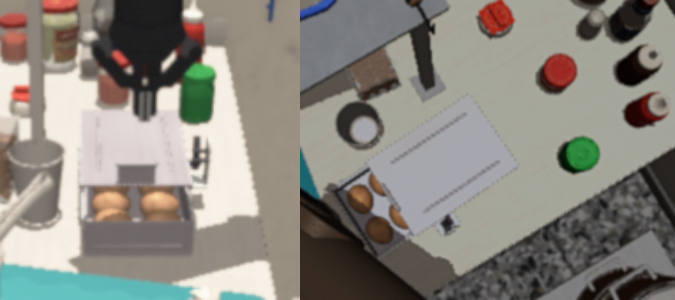

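The lid rests half open with its end at about (495,127). The jar is upright at (558,72), and the mug, timer and shaker have not moved. The arm is clear.

```bash
python3 - <<'E'
from h import *
for u,v in [(472,96),(517,161)]: print(L(world('t6',(u-300)/1.5+160-.2,v/1.5+110-.2,.066))[0]-.105)
print(order.job_done())
E
```

```text
0.08269421069378353
0.08078357265991253
the job is handed in; nothing more can be done
None
```

Job handed in at about 14 s of the 38 s allowed: the jar stands upright about 55 mm beyond the lid's back-stop position, and the lid, pushed to about 0.13 m with no sign of touching its stop, is held on its catch at about 0.08 m; the mug, timer and shaker look unmoved.

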